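# Load one grinding ball into a mill jar and bring it to the balance

### The job

Load the grinding jar for the mill: stand the open steel jar on the ring marked under the spout of the ball dispenser, then press the dispenser's plunger all the way down to its stop once, slowly and gently rather than banging it down, so that a single ball drops into the jar, and let the plunger come back up. Then carry the jar upright with its ball to the balance and leave it standing on the pan, leaving the other things on the bench as they are.

Things in the scene. Friction and masses are not known exactly. Their poses are not given: they have to be found in the camera images.
- grinding_jar: open cylindrical steel grinding jar, 50 mm outside diameter, 48 mm tall, inside 44 mm across with a floor 5 mm thick, 0.22 kg, loose; origin at the centre of its underside, z up. It stands on the bench between the dispenser and the balance
- dispenser: single-ball dispenser, fixed: base plate 6 mm thick, white upright housing 40 mm square, 166 mm tall; sloping ball rail behind, steel chute in front. Origin on the bench under the plunger's axis, x from spout to rail, z up. Plate from x -135 to +60 mm, y +-50 mm; rail to x +89 mm, 157 mm high
- spout (a point): middle of the hooded spout's lower edge, 68 mm above the bench (14 mm over the rim of a jar on the plate, so a jar goes in from the dispenser's -x side). The hood is 20 x 20 mm and 17 mm tall; the chute, 20 mm wide, climbs from it to the housing 76 mm behind, where its walls are 98 mm above the bench
- jar_spot (a point): centre of the ring engraved on the dispenser's base plate, straight under the spout, on the plate's top, 6 mm above the bench; axes as the dispenser's. The ball falls here; the jar belongs centred on it
- press_head (a point): centre of the flat top of the plunger's round black head, on top of the dispenser, 210 mm above the bench when up. The head is 33 mm across and 12 mm thick and is pressed straight down from above
- plunger (a joint): stroke of the sprung plunger in m: 0 up, 0.024 fully down on its stop. The spring pushes back with 2 N at the top and 4 N at the stop. It carries one ball down in its pocket; the ball rolls out into the chute when the plunger is at its stop, in about 0.3 s. With the plunger up again the next ball rolls in
- ball_1: steel grinding ball, 15 mm across, 14 g; origin at its centre. The first ball, in the plunger's pocket at the start: the one that will be dispensed
- ball_2: steel grinding ball, 15 mm across, 14 g; origin at its centre. Second ball, waiting on the rail
- ball_3: steel grinding ball, 15 mm across, 14 g; origin at its centre. Third ball, waiting on the rail
- ball_4: steel grinding ball, 15 mm across, 14 g; origin at its centre. Fourth ball, waiting on the rail
- balance: laboratory balance, 205 x 165 x 56 mm, fixed, with a display and keys at its -x side. Origin on the bench under its centre, x pointing away from the keys. The rectangular steel pan is 56 mm above the bench and reaches from x = -27 to +93 mm and y = -68 to +68 mm in the balance's axes: pan centre at x = +33 mm, y = 0
- jar_lid: the jar's steel lid, 55 mm across, 21 mm tall with its knob, lying loose on the bench; origin at the centre of its underside. Not to be moved
- dropper: brown dropper bottle, 33 mm across, 102 mm tall, loose; origin at the centre of its underside. Not to be moved
- weight: small brass calibration weight with a knob, 26 mm across, 42 mm tall, loose; origin at the centre of its underside. Not to be moved
Things that resemble listed ones, but are neither listed nor needed, are in the scene too. What is shaped like the grinding_jar but red or yellow is not meant.

How it is judged (in metres and radians):
On the way, in this order (a step that is already met when the one before it is completed fails the run):
1. the jar stands upright on the plate under the spout, within 16 mm of the ring's centre (horizontal distance between grinding_jar and jar_spot below 0.016 m and z of grinding_jar in the frame of jar_spot below 0.004 m and angle between grinding_jar's own z axis and vertical below 0.08 rad), for 0.2 s.
2. the plunger is pressed down to its stop (22.5 mm or more of its 24 mm) with the jar still under the spout (all of step 1 and value of joint plunger above 0.0225 m), for 0.1 s.
3. the first ball lies in the jar under the spout and the plunger is back up (less than 3 mm down) (all of step 1 and value of joint plunger below 0.003 m and horizontal distance between ball_1 and grinding_jar below 0.022 m and z of ball_1 in the frame of grinding_jar between 0 and 0.035 m), for 0.1 s.
At the end, for the whole second after the job is handed in: The jar stands upright (within 0.08 rad) and at rest on the balance's pan, its centre at least 12 mm inside the pan's edges, with the first ball in it; the plunger is up (less than 3 mm down) and the other three balls are still in the dispenser (x of grinding_jar in the frame of balance between -0.015 and 0.081 m and y of grinding_jar in the frame of balance between -0.056 and 0.056 m and z of grinding_jar in the frame of balance between 0.05 and 0.062 m and angle between grinding_jar's own z axis and vertical below 0.08 rad and linear speed of grinding_jar below 0.02 m/s and value of joint plunger below 0.003 m and horizontal distance between ball_1 and grinding_jar below 0.022 m and z of ball_1 in the frame of grinding_jar between 0 and 0.035 m and height (world z) of each of ball_2, ball_3, ball_4 above 0.1 m); the robot touches nothing.
It fails at once if the plunger's head is pressed with more than 60 N (contact force between plunger and anything else above 60 N).
It fails at once if a second ball leaves the dispenser (height (world z) of any of ball_2, ball_3, ball_4 below 0.085 m).
It fails at once if the jar is tipped by more than 0.5 rad (angle between grinding_jar's own z axis and vertical above 0.5 rad).
It fails at once if another loose thing on the bench is moved by more than 20 mm (distance of any of jar_lid, dropper, weight from where it was at the start of the episode above 0.02 m).
It also fails if it takes over 72 s, if anything falls off the work surface, if the arm or the gripper's body presses on something with over 40 N, if the wrist force passes 120 N, or if a joint passes its speed limit or range.

### The arm

A 7-joint arm with a two-finger parallel gripper is mounted at the origin on the work surface; the furniture and walls round the work are solid. World frame = base frame: x ahead of the robot, y to its left, z up, the work surface at z = 0. Lengths are in mm, angles in rad, forces in N, time in s.
With the tool pointing down it reaches from about 400 to 850 mm from the base axis. Payload 4.4 kg.
Tool frame: the origin (TCP) lies on the mounting face of the last link; the fingertips stand 199 mm ahead of it and the grasp point (between the pads) lies 180 mm ahead of it; z points along the fingers, y is the direction in which the jaws open and shut (so a half turn about z gives the same grasp; the last joint's range is limited). The gripper opens to 94 mm and grips with 3 to 60 N. Pads are 16 mm wide; open, the fingers measure 119 mm over their backs; the gripper's body (75 mm by 177 mm) begins 78 mm behind the grasp point.
Start: joints at [1.248, 0.628, 0.038, 1.517, -0.027, 0.996, -0.02], TCP at [165.112, -628.692, 404.678] pointing down, gripper open.
Joint ranges: [-3.06, 3.06], [-0.37, 2.12], [-1.25, 1.32], [0.18, 2.47], [-1.1, 4.24], [0.23, 1.98], [-2.94, 2.94]. Speed limits (rad/s): [2.57, 2.57, 3.14, 3.14, 3.14, 3.14, 3.14].

### API

Orientations are given as [roll, pitch, yaw] about the fixed x, y, z axes, in that order (R = Rz(yaw) Ry(pitch) Rx(roll)).
In Python, from plant import status, eyes, ticket gives the robot as it stands.
- The arm moves only by the tool apply_moves, never from a script. Its argument "increments" is a list of rows, each an object of numbers: "dx", "dy", "dz": the shift along the tool's x, y, z in m; "ax", "ay", "az": the turn, a rotation vector about the tool's x, y, z in degrees; "fingers": the opening, from 0 (shut) to 1 (fully open). A call has 1 to 12 rows; each row is the pose to reach, as a shift and turn from the pose commanded when the call began, along the tool's axes at that moment; what a row does not reach only later rows make up. A row lasts 1/12 s, in which the tool goes at most 41.7 mm and 7.16 degrees, less where a joint would pass 70% of its speed; a pose out of reach is approached as far as the arm can. A call with a gripper value outside its range is refused whole. The fingers move at their own pace and stop on an object; the grip force is fixed at half the most. Time passes only in rows, so rows that repeat a pose let the fingers close. It gives the time, the measured TCP pose, the force and the opening at its end, in the units of the state.
- status.sense(): the state, without advancing time (a new reading comes with each control period).
- eyes.grab_frame(name): name is "scene" or "top" or "wrist"; returns (picture, depth): 420x560x3 uint8, red, green, blue; 420x560 float32, mm along the optical axis (not along the pixel's ray), 0 where there is no reading.
- eyes.camera_info(name): a dict with "intrinsics" (3x3 intrinsics, pixels), "D" ([k1, k2, p1, p2, k3] as OpenCV has them; the pictures are not rectified), "world_from_camera" (4x4, takes a point from camera to world coordinates). Camera axes: x right, y up, looking along -z (the intrinsics and any distortion apply to the point x, -y, -z); pixel columns grow to the right and rows downward; lengths in mm; the calibration is good to about 2 mm. A picture is of the moment at which its call begins: read the wrist's pose just before it. camera_info takes no time and is no camera call; for the wrist camera it gives the pose at the moment of the call.
- ticket.finish_job(): hands the job in, once; it reports no verdict.
The state is a dict: "time": time; "joints": joint angles; "joint_velocities": joint speeds; "effort": joint torques, N m; "position": TCP position; "orientation": TCP orientation; "ft_force": force on the tool from outside, world axes, zero at the start; "moment": the same for the moment, N m; "width": finger opening in mm.
Only numpy, scipy, OpenCV 4.12 (cv2) and the standard library are available. Lean on these libraries where they do the work, as an engineer would, in place of code of your own. Each camera call takes 0.05 s, during which the arm holds its last target. There are 200 camera calls.

## Working session

There is one attempt and no reset: what is moved stays moved. The work goes in short steps, Python scripts to look and compute and a tool call to move; the robot and the scene stay as the last step left them, time stands still between calls to the robot, and variables do not carry over. Pictures are saved under pics/ and viewed, on a budget of 10 in all, crops included, one or two more only if the job needs it, and the job is handed in when it is done.

Besides the shell and the picture viewer there is one more tool, called after "Request:" in YAML: its name, and indented under it one key for each argument. apply_moves: Moves the arm, as the interface text tells. Its arguments: {"type":"object","properties":{"increments":{"type":"array"}},"required":["increments"]}

```bash
mkdir -p pics; ls; cat > h.py <<'E'
import numpy as np, cv2
from plant import status, eyes, ticket
def grab(n,save=None):
    info=eyes.camera_info(n); p,d=eyes.grab_frame(n)
    if save: cv2.imwrite('pics/'+save,p[:,:,::-1])
    return p,d,info
def world(info,d):
    h,w=d.shape; K=np.array(info['intrinsics'],float); D=np.array(info['D'],float)
    u,v=np.meshgrid(np.arange(w),np.arange(h))
    n=cv2.undistortPoints(np.stack([u,v],-1).reshape(-1,1,2).astype(np.float64),K,D).reshape(h,w,2)
    P=np.stack([n[...,0]*d,-n[...,1]*d,-d,np.ones_like(d)],-1)
    W=P@np.array(info['world_from_camera']).T
    W=W[...,:3]; W[d==0]=np.nan
    return W
E
python3 - <<'E'
from h import *
print(status.sense())
ims=[]
for n in('scene','top'):
    p,d,i=grab(n,n+'.png'); np.savez(n,p=p,d=d,W=world(i,d)); print(n,np.array(i['world_from_camera']).round(2).tolist(),i['intrinsics'])
E
```

```text
pics
{'time': 0.0, 'joints': array([ 1.24822625,  0.62931436,  0.03842487,  1.51834543, -0.02698413,
        0.99632962, -0.01996803]), 'joint_velocities': array([ 1.48259705e-03, -7.20247113e-04,  3.17985611e-05,  1.41250819e-03,
       -7.20314230e-04,  1.13156872e-03,  1.11626938e-03]), 'effort': array([ 1.71390624e-03, -5.49715376e+01,  1.14389140e+00, -1.86630428e+01,
       -5.23419504e-02,  2.37652083e-02,  1.61429725e-04]), 'position': array([ 165.03587919, -628.39483234,  403.7812969 ]), 'orientation': array([-3.13971359e+00,  2.61137382e-05,  2.56825042e-01]), 'ft_force': array([-0.45758287,  0.52982031, -0.08453686]), 'moment': array([-0.00673638, -0.00510081, -0.01635618]), 'width': 94.06612083163569}
scene [[-0.73, 0.56, -0.39, 184.32], [-0.68, -0.6, 0.42, 401.06], [0.0, 0.57, 0.82, 883.42], [0.0, 0.0, 0.0, 1.0]] [[420.74072698   0.         282.03932013]
 [  0.         420.74072698 210.02506083]
 [  0.           0.           1.        ]]
top [[0.01, 0.98, -0.19, 334.87], [-1.0, 0.01, -0.01, 9.58], [-0.01, 0.19, 0.98, 1222.5], [0.0, 0.0, 0.0, 1.0]] [[486.44632563   0.         286.77307297]
 [  0.         486.44632563 212.80287254]
 [  0.           0.           1.        ]]
```

View pics/scene.png

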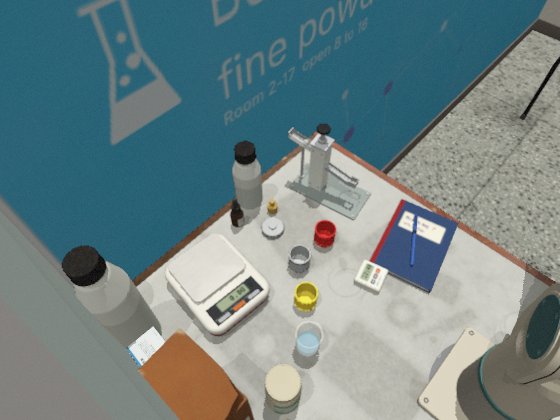

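View pics/top.png

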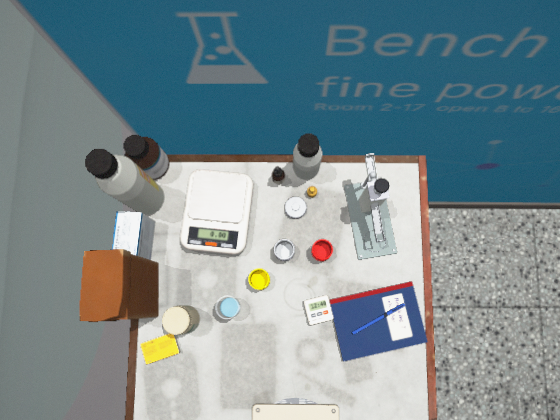

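The steel jar is at top pixel (284,250) and scene pixel (299,259). Possible confusions in the top view are the red jar (321,250), the yellow jar (259,279), the glass beaker (228,308) and the lid (295,207). The grey steel jar matches the description. The dispenser plate runs from (345,180) to (397,258) with its head at (381,186), and the balance is at (217,212).

```bash
python3 - <<'E'
from h import *
z=np.load('top.npz');W=z['W'];p=z['p'];d=z['d']
def box(name,u0,u1,v0,v1,zl,zh):
    s=W[v0:v1,u0:u1].reshape(-1,3); m=(s[:,2]>zl)&(s[:,2]<zh); s=s[m]
    if len(s)<3: print(name,'none');return
    r=cv2.minAreaRect(s[:,:2].astype(np.float32))
    print(name,len(s),s.mean(0).round(1),'rect',np.round(r[0],1),np.round(r[1],1),round(r[2],1))
box('jar',268,300,234,266,40,55)
box('red',308,336,234,266,40,55)
box('lid',280,310,192,222,3,30)
box('weight',304,320,182,198,10,60)
box('dropper',270,288,164,184,60,120)
box('head',365,395,170,200,200,220)
box('plate',338,402,175,265,3,10)
box('disp>20',338,402,145,265,20,250)
box('pan',180,260,165,260,50,60)
box('bench',240,330,290,380,-5,10)
k=cv2.resize(p[140:275,255:415],None,fx=5,fy=4.4,interpolation=cv2.INTER_CUBIC)[:600,:800]
k=cv2.resize(p[145:265,255:415],None,fx=5,fy=5,interpolation=cv2.INTER_CUBIC)
cv2.imwrite('pics/crop1.png',k[:,:,::-1])
E
```

```text
jar 96 [470.4  28.3  46.2] rect [469.3  28.3] [49.2 48.8] 1.9
red 98 [470.8 -64.   46.5] rect [469.6 -64.1] [49. 49.] 89.7
lid 428 [5.809e+02 5.000e-01 1.450e+01] rect [583.3   1.6] [76.1 71.8] 0.5
weight 91 [619.3 -39.4  27.5] rect [621.1 -39.9] [23.3 24.5] 88.8
dropper 74 [655.6  46.3  79.5] rect [656.3  46.7] [20.  18.3] 87.4
head 184 [ 589.7 -181.2  209.1] rect [ 590.3 -181.3] [31.8 30.8] 1.1
plate 1921 [ 535.4 -184.8    5.8] rect [ 551.9 -188.6] [161.6 230.3] 89.4
disp>20 1277 [ 587.5 -178.8  128.7] rect [ 582.6 -183.9] [195.9  45.2] 10.2
pan 2518 [596.  194.8  55.3] rect [566.  196.9] [146.2 192. ] 89.7
bench 7208 [259.2  32.2  -0.5] rect [265.1  25.9] [214.1 221.6] 0.6
```

View pics/crop1.png

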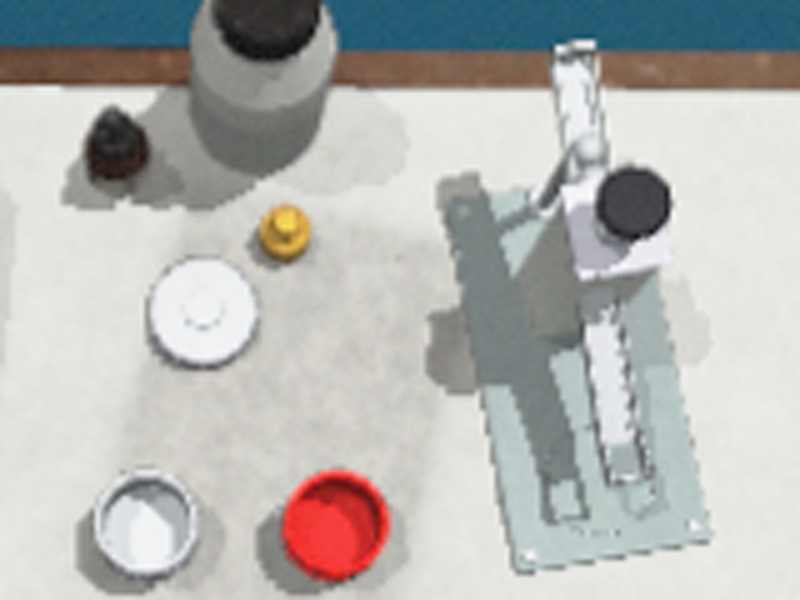

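```bash
cat >> h.py <<'E'
from scipy.spatial.transform import Rotation as R
def tcp():
    s=status.sense(); return s, R.from_euler('xyz',s['orientation']).as_matrix()
def shift(xyz,yaw):
    """tool-axis shift (m) and turn (deg) from measured pose to TCP xyz mm, tool down, yaw rad"""
    s,M=tcp(); T=R.from_euler('xyz',[np.pi,0,yaw]).as_matrix()
    print('shift',((np.array(xyz)-s['position'])@M/1000).round(4),'turn',np.degrees(R.from_matrix(M.T@T).as_rotvec()).round(2))
E
python3 - <<'E'
from h import *
s,M=tcp(); C=np.array(eyes.camera_info('wrist')['world_from_camera'])
print('cam in tool',(M.T@(C[:3,3]-s['position'])).round(1),(M.T@C[:3,:3]).round(2).tolist())
z=np.load('top.npz');W=z['W'];p=z['p'].astype(int)
# yaw estimates of dispenser
def rect(s): 
    r=cv2.minAreaRect(s[:,:2].astype(np.float32)); return [np.round(x,1) for x in r]
f=W[150:262,338:402].reshape(-1,3)
for lo,hi in((20,250),(60,100),(100,160),(155,175)):
    s=f[(f[:,2]>lo)&(f[:,2]<hi)]; print(lo,hi,len(s),rect(s),s.min(0).round(),s.max(0).round())
# greenish plate by colour
q=p[150:262,338:402].reshape(-1,3); m=(q[:,1]-q[:,0]>10)&(f[:,2]>2)&(f[:,2]<10); s=f[m];print('plate',m.sum(),rect(s))
# pan
sub=W[165:262,178:262];m=(abs(sub[...,2]-56)<4)
s=sub[m];print('bal',rect(s))
shift([470,28,420],0.18); shift([480,-120,420],0.18)
E
```

```text
cam in tool [70.2  0.1 19.4] [[-0.0, 0.97, 0.24], [1.0, -0.0, 0.0], [0.0, 0.24, -0.97]]
20 250 1277 [array([ 582.6, -183.9]), array([195.9,  45.2]), np.float64(10.2)] [ 485. -209.   20.] [ 678. -157.  214.]
60 100 393 [array([ 564. , -187.8]), array([157.8,  39.8]), np.float64(16.5)] [ 485. -209.   60.] [ 641. -159.   99.]
100 160 396 [array([ 622.6, -170.9]), array([112.8,  39.5]), np.float64(15.0)] [ 566. -204.  100.] [ 678. -157.  160.]
155 175 238 [array([ 623.7, -175.9]), array([111.3,  45.3]), np.float64(10.9)] [ 566. -208.  155.] [ 678. -157.  175.]
plate 1147 [array([ 553.1, -189.1]), array([192.1,  99.3]), np.float64(9.9)]
bal [array([569.8, 197.4]), array([136.1, 177.9]), np.float64(84.9)]
shift [ 0.4617 -0.5575 -0.0152] turn [-0.09  0.    4.4 ]
shift [ 0.4338 -0.4118 -0.0155] turn [-0.09  0.    4.4 ]
```

Request:
apply_moves:
  increments:
    - {"dx":0.462,"dy":-0.557,"dz":-0.02,"az":-80}
    - {"dx":0.462,"dy":-0.557,"dz":-0.02,"az":-80}
    - {"dx":0.462,"dy":-0.557,"dz":-0.02,"az":-80}
    - {"dx":0.462,"dy":-0.557,"dz":-0.02,"az":-80}
    - {"dx":0.462,"dy":-0.557,"dz":-0.02,"az":-80}
    - {"dx":0.462,"dy":-0.557,"dz":-0.02,"az":-80}
    - {"dx":0.462,"dy":-0.557,"dz":-0.02,"az":-80}
    - {"dx":0.462,"dy":-0.557,"dz":-0.02,"az":-80}
    - {"dx":0.462,"dy":-0.557,"dz":-0.02,"az":-80}
    - {"dx":0.462,"dy":-0.557,"dz":-0.02,"az":-80}
    - {"dx":0.462,"dy":-0.557,"dz":-0.02,"az":-80}
    - {"dx":0.462,"dy":-0.557,"dz":-0.02,"az":-80}

```text
$.increments[0]: bad value
```

```bash
python3 - <<'E'
from h import *
print(status.sense()['joints'].round(2)); shift([470,28,420],np.radians(190)); shift([470,28,420],np.radians(130))
E
```

```text
[ 1.25  0.63  0.04  1.52 -0.03  1.   -0.02]
shift [ 0.4617 -0.5575 -0.0152] turn [-1.0000e-02 -1.4000e-01 -1.7528e+02]
shift [ 0.4617 -0.5575 -0.0152] turn [-6.0000e-02 -9.0000e-02 -1.1528e+02]
```

Request:
apply_moves:
  increments:
    - {"dx":0.026,"dy":-0.031,"dz":-0.001,"ax":0,"ay":0,"az":-7,"fingers":1}
    - {"dx":0.052,"dy":-0.062,"dz":-0.002,"ax":0,"ay":0,"az":-14,"fingers":1}
    - {"dx":0.078,"dy":-0.093,"dz":-0.003,"ax":0,"ay":0,"az":-21,"fingers":1}
    - {"dx":0.104,"dy":-0.124,"dz":-0.004,"ax":0,"ay":0,"az":-28,"fingers":1}
    - {"dx":0.462,"dy":-0.557,"dz":-0.02,"ax":0,"ay":0,"az":-80,"fingers":1}
    - {"dx":0.462,"dy":-0.557,"dz":-0.02,"ax":0,"ay":0,"az":-80,"fingers":1}
    - {"dx":0.462,"dy":-0.557,"dz":-0.02,"ax":0,"ay":0,"az":-80,"fingers":1}
    - {"dx":0.462,"dy":-0.557,"dz":-0.02,"ax":0,"ay":0,"az":-80,"fingers":1}
    - {"dx":0.462,"dy":-0.557,"dz":-0.02,"ax":0,"ay":0,"az":-80,"fingers":1}
    - {"dx":0.462,"dy":-0.557,"dz":-0.02,"ax":0,"ay":0,"az":-80,"fingers":1}

```text
time: 0.93
position: [339.5, -253.7, 415.9]
orientation: [-3.142, 0.0, 1.501]
ft_force: [1.3, -0.5, 0.1]
width: 93.9
```

```bash
python3 - <<'E'
from h import *
print(status.sense()['joints'].round(2)); shift([470,0,425],np.radians(190))
E
```

```text
[ 0.86  0.31 -0.36  2.09  0.16  0.77  0.33]
shift [ 0.2621  0.1125 -0.0092] turn [-1.0000e-02  1.0000e-02 -1.0398e+02]
```

Request:
apply_moves:
  increments:
    - {"dx":0.262,"dy":0.112,"dz":-0.01,"ax":0,"ay":0,"az":-104,"fingers":0.74}
    - {"dx":0.262,"dy":0.112,"dz":-0.01,"ax":0,"ay":0,"az":-104,"fingers":0.74}
    - {"dx":0.262,"dy":0.112,"dz":-0.01,"ax":0,"ay":0,"az":-104,"fingers":0.74}
    - {"dx":0.262,"dy":0.112,"dz":-0.01,"ax":0,"ay":0,"az":-104,"fingers":0.74}
    - {"dx":0.262,"dy":0.112,"dz":-0.01,"ax":0,"ay":0,"az":-104,"fingers":0.74}
    - {"dx":0.262,"dy":0.112,"dz":-0.01,"ax":0,"ay":0,"az":-104,"fingers":0.74}
    - {"dx":0.262,"dy":0.112,"dz":-0.01,"ax":0,"ay":0,"az":-104,"fingers":0.74}
    - {"dx":0.262,"dy":0.112,"dz":-0.01,"ax":0,"ay":0,"az":-104,"fingers":0.74}
    - {"dx":0.262,"dy":0.112,"dz":-0.01,"ax":0,"ay":0,"az":-104,"fingers":0.74}
    - {"dx":0.262,"dy":0.112,"dz":-0.01,"ax":0,"ay":0,"az":-104,"fingers":0.74}
    - {"dx":0.262,"dy":0.112,"dz":-0.01,"ax":0,"ay":0,"az":-104,"fingers":0.74}
    - {"dx":0.262,"dy":0.112,"dz":-0.01,"ax":0,"ay":0,"az":-104,"fingers":0.74}

```text
time: 1.93
position: [470.6, -2.8, 425.5]
orientation: [-3.141, -0.001, 3.002]
ft_force: [-0.4, -0.3, 1.0]
width: 69.7
```

Request:
apply_moves:
  increments:
    - {"dx":0,"dy":0,"dz":0,"ax":0,"ay":0,"az":-19,"fingers":0.74}
    - {"dx":0,"dy":0,"dz":0,"ax":0,"ay":0,"az":-19,"fingers":0.74}
    - {"dx":0,"dy":0,"dz":0,"ax":0,"ay":0,"az":-19,"fingers":0.74}
    - {"dx":0,"dy":0,"dz":0,"ax":0,"ay":0,"az":-19,"fingers":0.74}

```text
time: 2.27
position: [470.6, -3.1, 425.4]
orientation: [3.141, -0.001, -2.954]
ft_force: [-0.1, 0.2, -0.2]
width: 69.9
```

```bash
python3 - <<'E'
from h import *
s=status.sense();print(s['joints'].round(2),s['position'].round(1),s['orientation'].round(3))
p,d,i=grab('wrist','w1.png');W=world(i,d);np.savez('w1',p=p,d=d,W=W)
m=(W[...,2]>42)&(W[...,2]<52); n,l,st,c=cv2.connectedComponentsWithStats(m.astype(np.uint8))
for k in range(1,n):
    if st[k,4]>150: q=W[l==k][:,:2].astype(np.float32);print(st[k],c[k].round(),np.round(cv2.minEnclosingCircle(q)[0],1),cv2.minEnclosingCircle(q)[1],p[l==k].mean(0).round())
t=np.load('top.npz');f=t['W'][120:300,80:270].reshape(-1,3)
for lo in (90,130,170): 
  q=f[(f[:,2]>lo)&(f[:,0]>400)];print('left stuff >',lo,q.min(0).round(),q.max(0).round())
E
```

```text
[ 0.58  0.47 -0.9   1.96  0.45  0.93  1.21] [470.6  -3.1 425.4] [ 3.141e+00 -1.000e-03 -2.954e+00]
[516  63  32  63 392] [526.  96.] [302.9 265.8] 33.558815002441406 [94. 90. 78.]
[450  80  23  45 233] [465. 100.] [330.  166.1] 23.809654235839844 [131. 131. 126.]
[424  82  22  46 184] [430. 106.] [334.3 156. ] 24.830530166625977 [126. 146. 155.]
[350 130  44  43 462] [372. 151.] [399.1  90.5] 25.42612648010254 [148. 128.  51.]
[216 166  42  41 401] [236. 186.] [470.9 -62.3] 25.545307159423828 [170.  58.  55.]
[290 179  41  41 396] [310. 200.] [470.6  30. ] 25.428665161132812 [130. 130. 130.]
[ 370  209  128   63 5886] [431. 244.] [507.9 203.1] 82.76962280273438 [151. 148. 137.]
left stuff > 90 [400.  65.  90.] [767. 427. 340.]
left stuff > 130 [400.  65. 130.] [767. 426. 340.]
left stuff > 170 [400. 338. 170.] [748. 426. 340.]
```

View pics/w1.png

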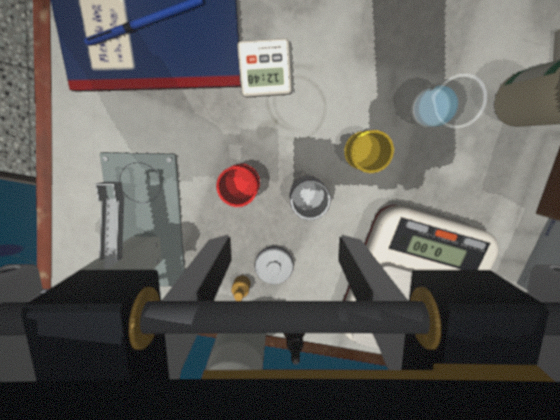

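The wrist view shows the steel jar at (310,200) between red (236,186) and yellow (369,151). The plate with its engraved ring is at about (143,183), at the left.

```bash
python3 - <<'E'
from h import *
z=np.load('w1.npz');W=z['W'];p=z['p']
for u,v in((143,182),(127,182),(160,182),(105,157),(175,157),(101,153),(179,153)): print(u,v,W[v,u].round(1))
pl=W[148:285,60:186].reshape(-1,3);q=p[148:285,60:186].reshape(-1,3).astype(int)
m=(pl[:,2]>3.5)&(pl[:,2]<9)&(q[:,1]-q[:,0]>8);r=cv2.minAreaRect(pl[m][:,:2].astype(np.float32));print(m.sum(),r)
shift([470.5,29.5,300],np.radians(190)); 
E
```

```text
143 182 [ 496.8 -193.6    5.1]
127 182 [ 500.7 -214.5    5.6]
160 182 [ 491.9 -169.9    8. ]
105 157 [ 472.1 -243.5    7.8]
175 157 [ 454.9 -153.7    6.7]
101 153 [ 468.2 -249.8    6. ]
179 153 [ 449.3 -151.     0.9]
2160 ((553.4505004882812, -186.52944946289062), (190.20848083496094, 97.69745635986328), 9.889477729797363)
shift [-0.0059  0.032   0.1255] turn [ 0.03 -0.04  0.51]
```

Request:
apply_moves:
  increments:
    - {"dx":-0.006,"dy":0.032,"dz":0.04,"ax":0,"ay":0,"az":0.5,"fingers":0.74}
    - {"dx":-0.006,"dy":0.032,"dz":0.08,"ax":0,"ay":0,"az":0.5,"fingers":0.74}
    - {"dx":-0.006,"dy":0.032,"dz":0.12,"ax":0,"ay":0,"az":0.5,"fingers":0.74}
    - {"dx":-0.006,"dy":0.032,"dz":0.14,"ax":0,"ay":0,"az":0.5,"fingers":0.74}
    - {"dx":-0.006,"dy":0.032,"dz":0.16,"ax":0,"ay":0,"az":0.5,"fingers":0.74}
    - {"dx":-0.006,"dy":0.032,"dz":0.18,"ax":0,"ay":0,"az":0.5,"fingers":0.74}
    - {"dx":-0.006,"dy":0.032,"dz":0.2,"ax":0,"ay":0,"az":0.5,"fingers":0.74}
    - {"dx":-0.006,"dy":0.032,"dz":0.213,"ax":0,"ay":0,"az":0.5,"fingers":0.74}
    - {"dx":-0.006,"dy":0.032,"dz":0.213,"ax":0,"ay":0,"az":0.5,"fingers":0.74}
    - {"dx":-0.006,"dy":0.032,"dz":0.213,"ax":0,"ay":0,"az":0.5,"fingers":0.74}

```text
time: 3.15
position: [470.6, 29.9, 212.5]
orientation: [-3.141, -0.001, -2.966]
ft_force: [-0.1, 0.5, 0.2]
width: 69.6
```

Request:
apply_moves:
  increments:
    - {"dx":0,"dy":0,"dz":0,"ax":0,"ay":0,"az":0,"fingers":0.62}
    - {"dx":0,"dy":0,"dz":0,"ax":0,"ay":0,"az":0,"fingers":0.56}
    - {"dx":0,"dy":0,"dz":0,"ax":0,"ay":0,"az":0,"fingers":0.4}
    - {"dx":0,"dy":0,"dz":0,"ax":0,"ay":0,"az":0,"fingers":0.4}
    - {"dx":0,"dy":0,"dz":0,"ax":0,"ay":0,"az":0,"fingers":0.4}
    - {"dx":0,"dy":0,"dz":0,"ax":0,"ay":0,"az":0,"fingers":0.4}
    - {"dx":0,"dy":0,"dz":0,"ax":0,"ay":0,"az":0,"fingers":0.4}

```text
time: 3.73
position: [471.0, 29.7, 213.6]
orientation: [-3.141, 0.002, -2.965]
ft_force: [-0.3, -1.0, 6.7]
width: 50.1
```

Request:
apply_moves:
  increments:
    - {"dx":0,"dy":0,"dz":-0.02,"ax":0,"ay":0,"az":0,"fingers":0.4}
    - {"dx":0,"dy":0,"dz":-0.045,"ax":0,"ay":0,"az":0,"fingers":0.4}
    - {"dx":0,"dy":0,"dz":-0.07,"ax":0,"ay":0,"az":0,"fingers":0.4}
    - {"dx":0.01,"dy":-0.025,"dz":-0.07,"ax":0,"ay":0,"az":0,"fingers":0.4}
    - {"dx":0.02,"dy":-0.055,"dz":-0.07,"ax":0,"ay":0,"az":0,"fingers":0.4}
    - {"dx":0.032,"dy":-0.085,"dz":-0.07,"ax":0,"ay":0,"az":0,"fingers":0.4}
    - {"dx":0.044,"dy":-0.115,"dz":-0.07,"ax":0,"ay":0,"az":0,"fingers":0.4}
    - {"dx":0.056,"dy":-0.145,"dz":-0.07,"ax":0,"ay":0,"az":0,"fingers":0.4}
    - {"dx":0.068,"dy":-0.175,"dz":-0.07,"ax":0,"ay":0,"az":0,"fingers":0.4}
    - {"dx":0.078,"dy":-0.205,"dz":-0.07,"ax":0,"ay":0,"az":0,"fingers":0.4}
    - {"dx":0.084,"dy":-0.227,"dz":-0.07,"ax":0,"ay":0,"az":0,"fingers":0.4}
    - {"dx":0.084,"dy":-0.227,"dz":-0.07,"ax":0,"ay":0,"az":0,"fingers":0.4}

```text
time: 4.73
position: [426.2, -214.0, 282.1]
orientation: [-3.139, -0.003, -2.974]
ft_force: [-0.1, 0.5, -1.7]
width: 49.9
```

```bash
python3 - <<'E'
from h import *
s=status.sense();print(s['joints'].round(2),s['position'].round(1),s['orientation'].round(3),s['width'])
for n in('wrist','top'):
  p,d,i=grab(n,n+'2.png');np.savez(n+'2',p=p,d=d,W=world(i,d))
a=cv2.imread('pics/wrist2.png');cv2.imwrite('pics/w2.png',a)
E
```

```text
[ 0.88  0.68 -0.71  2.09  0.76  0.65  1.38] [ 426.2 -214.   282.1] [-3.139e+00 -3.000e-03 -2.974e+00] 49.932376578822414
```

View pics/w2.png

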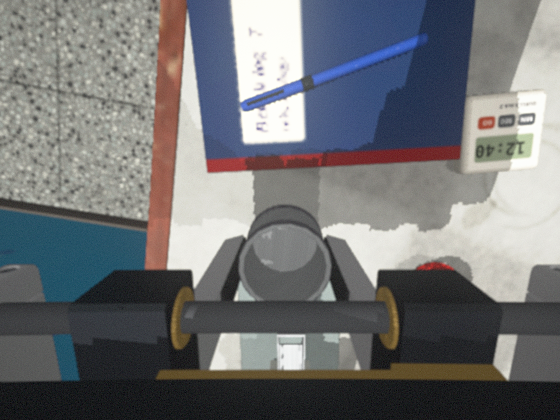

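The wrist view shows the jar held upright at (285,255), with the hood and chute straight ahead at (290,350), so it is nearly in line.

```bash
python3 - <<'E'
from h import *
s=status.sense();print(s['position'].round(1),s['orientation'].round(3))
z=np.load('wrist2.npz');W=z['W']
f=W[325:372,262:320].reshape(-1,3);q=f[(f[:,2]>66)&(f[:,2]<110)];
print('chute',len(q),cv2.minAreaRect(q[:,:2].astype(np.float32)),q.min(0),q.max(0))
j=W[200:310,230:340].reshape(-1,3);q=j[(j[:,2]>108)&(j[:,2]<122)];print('jar rim',len(q),cv2.minEnclosingCircle(q[:,:2].astype(np.float32)),np.percentile(q[:,2],[5,50,95]))
f=W[310:372,200:380].reshape(-1,3);q=f[(f[:,2]>3)&(f[:,2]<9)];print('plate',len(q),cv2.minAreaRect(q[:,:2].astype(np.float32)))
shift([427,-209.5,223],np.radians(190))
z=np.load('top2.npz');W=z['W'];f=W[190:250,365:395].reshape(-1,3);q=f[(f[:,2]>66)&(f[:,2]<100)];print('chute top',len(q),cv2.minAreaRect(q[:,:2].astype(np.float32)))
E
```

```text
[ 427.4 -209.3  282.6] [ 3.141 -0.    -2.968]
chute 841 ((505.5564270019531, -196.3688507080078), (39.19415283203125, 19.22686767578125), 10.842925071716309) [ 485.6575939  -208.97209855   68.67223455] [ 525.15337323 -184.89921887   86.98038641]
jar rim 2515 ((419.35345458984375, -215.35914611816406), 30.471691131591797) [109.13081899 116.23149392 118.56244835]
plate 2563 ((562.7971801757812, -183.3946533203125), (43.093055725097656, 104.88416290283203), 9.563618659973145)
shift [ 0.0004 -0.0002  0.0596] turn [ 0.03 -0.01 -0.05]
chute top 346 ((537.1472778320312, -189.7140350341797), (103.8354721069336, 37.47052001953125), 9.694519996643066)
```

Request:
apply_moves:
  increments:
    - {"dx":0,"dy":0,"dz":0.025,"ax":0,"ay":0,"az":0,"fingers":0.4}
    - {"dx":0,"dy":0,"dz":0.05,"ax":0,"ay":0,"az":0,"fingers":0.4}
    - {"dx":0,"dy":0,"dz":0.058,"ax":0,"ay":0,"az":0,"fingers":0.4}
    - {"dx":0,"dy":0,"dz":0.058,"ax":0,"ay":0,"az":0,"fingers":0.4}
    - {"dx":-0.012,"dy":0,"dz":0.058,"ax":0,"ay":0,"az":0,"fingers":0.4}
    - {"dx":-0.024,"dy":0,"dz":0.058,"ax":0,"ay":0,"az":0,"fingers":0.4}
    - {"dx":-0.036,"dy":0,"dz":0.058,"ax":0,"ay":0,"az":0,"fingers":0.4}
    - {"dx":-0.048,"dy":-0.001,"dz":0.058,"ax":0,"ay":0,"az":0,"fingers":0.4}
    - {"dx":-0.06,"dy":-0.001,"dz":0.058,"ax":0,"ay":0,"az":0,"fingers":0.4}
    - {"dx":-0.0695,"dy":-0.001,"dz":0.058,"ax":0,"ay":0,"az":0,"fingers":0.4}
    - {"dx":-0.0695,"dy":-0.001,"dz":0.058,"ax":0,"ay":0,"az":0,"fingers":0.4}
    - {"dx":-0.0695,"dy":-0.001,"dz":0.058,"ax":0,"ay":0,"az":0,"fingers":0.4}

```text
time: 5.83
position: [496.7, -196.7, 225.4]
orientation: [-3.142, 0.0, -2.964]
ft_force: [-0.9, 0.2, -2.1]
width: 50.1
```

```bash
python3 - <<'E'
from h import *
s=status.sense();print(s['position'].round(1),s['orientation'].round(3),s['ft_force'])
shift([496,-198,218.5],np.radians(190))
E
```

```text
[ 496.7 -196.7  225.4] [-3.142  0.    -2.964] [-0.90738379  0.23349614 -2.13540607]
shift [ 0.001  -0.0012  0.0069] turn [-0.    0.03  0.18]
```

Lower onto the plate, watching the force.

Request:
apply_moves:
  increments:
    - {"dx":0.001,"dy":-0.001,"dz":0.002,"ax":0,"ay":0,"az":0,"fingers":0.4}
    - {"dx":0.001,"dy":-0.001,"dz":0.004,"ax":0,"ay":0,"az":0,"fingers":0.4}
    - {"dx":0.001,"dy":-0.001,"dz":0.005,"ax":0,"ay":0,"az":0,"fingers":0.4}
    - {"dx":0.001,"dy":-0.001,"dz":0.006,"ax":0,"ay":0,"az":0,"fingers":0.4}
    - {"dx":0.001,"dy":-0.001,"dz":0.0065,"ax":0,"ay":0,"az":0,"fingers":0.4}
    - {"dx":0.001,"dy":-0.001,"dz":0.0065,"ax":0,"ay":0,"az":0,"fingers":0.4}
    - {"dx":0.001,"dy":-0.001,"dz":0.0065,"ax":0,"ay":0,"az":0,"fingers":0.4}

```text
time: 6.42
position: [494.8, -198.5, 219.6]
orientation: [-3.14, -0.002, -2.965]
ft_force: [-4.6, 0.1, 13.9]
width: 49.8
```

Request:
apply_moves:
  increments:
    - {"dx":0,"dy":0,"dz":-0.0005,"ax":0,"ay":0,"az":0,"fingers":0.6}
    - {"dx":0,"dy":0,"dz":-0.0005,"ax":0,"ay":0,"az":0,"fingers":0.7}
    - {"dx":0,"dy":0,"dz":-0.0005,"ax":0,"ay":0,"az":0,"fingers":0.74}
    - {"dx":0,"dy":0,"dz":-0.0005,"ax":0,"ay":0,"az":0,"fingers":0.74}
    - {"dx":0,"dy":0,"dz":-0.0005,"ax":0,"ay":0,"az":0,"fingers":0.74}
    - {"dx":0,"dy":0,"dz":-0.015,"ax":0,"ay":0,"az":0,"fingers":0.74}
    - {"dx":0,"dy":0,"dz":-0.04,"ax":0,"ay":0,"az":0,"fingers":0.74}
    - {"dx":0,"dy":0,"dz":-0.075,"ax":0,"ay":0,"az":0,"fingers":0.74}
    - {"dx":0,"dy":0,"dz":-0.115,"ax":0,"ay":0,"az":0,"fingers":0.74}
    - {"dx":0,"dy":0,"dz":-0.155,"ax":0,"ay":0,"az":0,"fingers":0.74}
    - {"dx":0,"dy":0,"dz":-0.19,"ax":0,"ay":0,"az":0,"fingers":0.74}
    - {"dx":0,"dy":0,"dz":-0.225,"ax":0,"ay":0,"az":0,"fingers":0.5}

```text
time: 7.42
position: [495.4, -198.2, 445.2]
orientation: [3.141, 0.0, -2.964]
ft_force: [1.0, -0.7, -0.5]
width: 66.1
```

```bash
python3 - <<'E'
from h import *
p,d,i=grab('wrist');W=world(i,d);cv2.imwrite('pics/w3.png',p[:,:,::-1]);np.savez('w3',p=p,d=d,W=W)
f=W.reshape(-1,3)
q=f[(f[:,2]>45)&(f[:,2]<60)&(abs(f[:,0]-490)<50)&(abs(f[:,1]+198)<50)];print('jar rim',len(q),cv2.minEnclosingCircle(q[:,:2].astype(np.float32)),np.median(q[:,2]))
q=f[(f[:,2]>203)&(f[:,2]<216)&(abs(f[:,0]-590)<30)&(abs(f[:,1]+181)<30)];print('head',len(q),len(q) and (cv2.minEnclosingCircle(q[:,:2].astype(np.float32)),np.median(q[:,2])))
s=status.sense();print(s['position'].round(1),s['orientation'].round(3),s['ft_force'],s['joints'].round(2))
shift([590,-181.5,430],np.radians(190))
E
```

```text
jar rim 316 ((493.5375061035156, -198.3912353515625), 25.428442001342773) 54.056805652929285
head 710 (((592.0272216796875, -181.19393920898438), 16.36945152282715), np.float64(210.6979017462151))
[ 497.6 -197.6  451.4] [-3.137  0.009 -2.964] [2.96616205 0.19193806 4.61148868] [ 0.92  0.54 -0.91  1.77  0.48  1.07  1.59]
shift [-0.0936 -0.0003  0.0222] turn [-0.29  0.54  0.15]
```

View pics/w3.png

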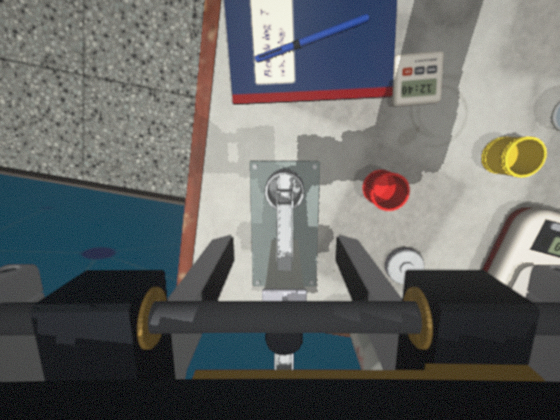

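The jar stands at (285,188) with the hood centred over it and its rim 54 mm high, so it is seated on the plate. The plunger head is at (284,337).

Request:
apply_moves:
  increments:
    - {"dx":-0.03,"dy":0,"dz":0.0,"ax":0,"ay":0,"az":0,"fingers":0}
    - {"dx":-0.06,"dy":0,"dz":0.0,"ax":0,"ay":0,"az":0,"fingers":0}
    - {"dx":-0.085,"dy":0,"dz":0,"ax":0,"ay":0,"az":0,"fingers":0}
    - {"dx":-0.096,"dy":0,"dz":0,"ax":0,"ay":0,"az":0,"fingers":0}
    - {"dx":-0.096,"dy":0,"dz":0,"ax":0,"ay":0,"az":0,"fingers":0}
    - {"dx":-0.096,"dy":0,"dz":0.01,"ax":0,"ay":0,"az":0,"fingers":0}
    - {"dx":-0.096,"dy":0,"dz":0.02,"ax":0,"ay":0,"az":0,"fingers":0}
    - {"dx":-0.096,"dy":0,"dz":0.02,"ax":0,"ay":0,"az":0,"fingers":0}
    - {"dx":-0.096,"dy":0,"dz":0.02,"ax":0,"ay":0,"az":0,"fingers":0}
    - {"dx":-0.096,"dy":0,"dz":0.02,"ax":0,"ay":0,"az":0,"fingers":0}
    - {"dx":-0.096,"dy":0,"dz":0.02,"ax":0,"ay":0,"az":0,"fingers":0}
    - {"dx":-0.096,"dy":0,"dz":0.02,"ax":0,"ay":0,"az":0,"fingers":0}

```text
time: 8.47
position: [590.1, -181.7, 423.8]
orientation: [-3.141, 0.001, -2.965]
ft_force: [-0.1, 0.0, 0.3]
width: 0.5
```

```bash
python3 - <<'E'
from h import *
s=status.sense();print(s['position'].round(1),s['orientation'].round(3),s['ft_force'],s['width'],s['time'])
shift([591,-181.3,409],np.radians(190))
E
```

```text
[ 590.1 -181.7  423.8] [-3.141e+00  1.000e-03 -2.965e+00] [-0.10097604  0.01147604  0.34960371] 0.48777368999317167 8.4667
shift [-0.0009  0.0002  0.0148] turn [-0.02  0.04  0.11]
```

Request:
apply_moves:
  increments:
    - {"dx":0,"dy":0,"dz":0.004,"ax":0,"ay":0,"az":0,"fingers":0}
    - {"dx":0,"dy":0,"dz":0.008,"ax":0,"ay":0,"az":0,"fingers":0}
    - {"dx":0,"dy":0,"dz":0.011,"ax":0,"ay":0,"az":0,"fingers":0}
    - {"dx":0,"dy":0,"dz":0.013,"ax":0,"ay":0,"az":0,"fingers":0}
    - {"dx":0,"dy":0,"dz":0.014,"ax":0,"ay":0,"az":0,"fingers":0}
    - {"dx":0,"dy":0,"dz":0.015,"ax":0,"ay":0,"az":0,"fingers":0}
    - {"dx":0,"dy":0,"dz":0.016,"ax":0,"ay":0,"az":0,"fingers":0}
    - {"dx":0,"dy":0,"dz":0.017,"ax":0,"ay":0,"az":0,"fingers":0}
    - {"dx":0,"dy":0,"dz":0.018,"ax":0,"ay":0,"az":0,"fingers":0}
    - {"dx":0,"dy":0,"dz":0.019,"ax":0,"ay":0,"az":0,"fingers":0}
    - {"dx":0,"dy":0,"dz":0.02,"ax":0,"ay":0,"az":0,"fingers":0}
    - {"dx":0,"dy":0,"dz":0.021,"ax":0,"ay":0,"az":0,"fingers":0}

```text
time: 9.47
position: [590.2, -181.5, 402.3]
orientation: [-3.142, -0.0, -2.965]
ft_force: [-1.2, -0.2, 2.8]
width: 0.2
```

Request:
apply_moves:
  increments:
    - {"dx":0,"dy":0,"dz":0.001,"ax":0,"ay":0,"az":0,"fingers":0}
    - {"dx":0,"dy":0,"dz":0.002,"ax":0,"ay":0,"az":0,"fingers":0}
    - {"dx":0,"dy":0,"dz":0.003,"ax":0,"ay":0,"az":0,"fingers":0}
    - {"dx":0,"dy":0,"dz":0.004,"ax":0,"ay":0,"az":0,"fingers":0}
    - {"dx":0,"dy":0,"dz":0.005,"ax":0,"ay":0,"az":0,"fingers":0}
    - {"dx":0,"dy":0,"dz":0.006,"ax":0,"ay":0,"az":0,"fingers":0}
    - {"dx":0,"dy":0,"dz":0.007,"ax":0,"ay":0,"az":0,"fingers":0}
    - {"dx":0,"dy":0,"dz":0.008,"ax":0,"ay":0,"az":0,"fingers":0}
    - {"dx":0,"dy":0,"dz":0.009,"ax":0,"ay":0,"az":0,"fingers":0}
    - {"dx":0,"dy":0,"dz":0.01,"ax":0,"ay":0,"az":0,"fingers":0}
    - {"dx":0,"dy":0,"dz":0.011,"ax":0,"ay":0,"az":0,"fingers":0}
    - {"dx":0,"dy":0,"dz":0.012,"ax":0,"ay":0,"az":0,"fingers":0}

```text
time: 10.47
position: [590.2, -181.5, 390.2]
orientation: [3.142, -0.0, -2.965]
ft_force: [-2.2, 0.1, 4.0]
width: 0.4
```

Request:
apply_moves:
  increments:
    - {"dx":0,"dy":0,"dz":0.001,"ax":0,"ay":0,"az":0,"fingers":0}
    - {"dx":0,"dy":0,"dz":0.002,"ax":0,"ay":0,"az":0,"fingers":0}
    - {"dx":0,"dy":0,"dz":0.003,"ax":0,"ay":0,"az":0,"fingers":0}
    - {"dx":0,"dy":0,"dz":0.0035,"ax":0,"ay":0,"az":0,"fingers":0}
    - {"dx":0,"dy":0,"dz":0.004,"ax":0,"ay":0,"az":0,"fingers":0}
    - {"dx":0,"dy":0,"dz":0.0045,"ax":0,"ay":0,"az":0,"fingers":0}
    - {"dx":0,"dy":0,"dz":0.005,"ax":0,"ay":0,"az":0,"fingers":0}
    - {"dx":0,"dy":0,"dz":0.005,"ax":0,"ay":0,"az":0,"fingers":0}

```text
time: 11.13
position: [590.2, -181.5, 385.5]
orientation: [-3.141, -0.0, -2.965]
ft_force: [-3.5, 0.2, 5.7]
width: 0.7
```

Request:
apply_moves:
  increments:
    - {"dx":0,"dy":0,"dz":0.0005,"ax":0,"ay":0,"az":0,"fingers":0}
    - {"dx":0,"dy":0,"dz":0.001,"ax":0,"ay":0,"az":0,"fingers":0}
    - {"dx":0,"dy":0,"dz":0.001,"ax":0,"ay":0,"az":0,"fingers":0}

```text
time: 11.38
position: [590.2, -181.4, 385.4]
orientation: [-3.141, 0.0, -2.965]
ft_force: [-4.6, 0.8, 10.1]
width: 0.7
```

The force rises while the position holds at 385.4, so the plunger is on its stop. Hold for the ball, then release smoothly.

Request:
apply_moves:
  increments:
    - {"dx":0,"dy":0,"dz":0,"ax":0,"ay":0,"az":0,"fingers":0}
    - {"dx":0,"dy":0,"dz":0,"ax":0,"ay":0,"az":0,"fingers":0}
    - {"dx":0,"dy":0,"dz":0,"ax":0,"ay":0,"az":0,"fingers":0}
    - {"dx":0,"dy":0,"dz":0,"ax":0,"ay":0,"az":0,"fingers":0}
    - {"dx":0,"dy":0,"dz":0,"ax":0,"ay":0,"az":0,"fingers":0}
    - {"dx":0,"dy":0,"dz":0,"ax":0,"ay":0,"az":0,"fingers":0}
    - {"dx":0,"dy":0,"dz":0,"ax":0,"ay":0,"az":0,"fingers":0}
    - {"dx":0,"dy":0,"dz":0,"ax":0,"ay":0,"az":0,"fingers":0}
    - {"dx":0,"dy":0,"dz":0,"ax":0,"ay":0,"az":0,"fingers":0}
    - {"dx":0,"dy":0,"dz":0,"ax":0,"ay":0,"az":0,"fingers":0}

```text
time: 12.22
position: [590.2, -181.4, 385.4]
orientation: [-3.141, 0.0, -2.965]
ft_force: [-4.9, -0.5, 10.0]
width: 0.3
```

Request:
apply_moves:
  increments:
    - {"dx":0,"dy":0,"dz":-0.003,"ax":0,"ay":0,"az":0,"fingers":0}
    - {"dx":0,"dy":0,"dz":-0.006,"ax":0,"ay":0,"az":0,"fingers":0}
    - {"dx":0,"dy":0,"dz":-0.009,"ax":0,"ay":0,"az":0,"fingers":0}
    - {"dx":0,"dy":0,"dz":-0.012,"ax":0,"ay":0,"az":0,"fingers":0}
    - {"dx":0,"dy":0,"dz":-0.015,"ax":0,"ay":0,"az":0,"fingers":0}
    - {"dx":0,"dy":0,"dz":-0.018,"ax":0,"ay":0,"az":0,"fingers":0}
    - {"dx":0,"dy":0,"dz":-0.021,"ax":0,"ay":0,"az":0,"fingers":0}
    - {"dx":0,"dy":0,"dz":-0.024,"ax":0,"ay":0,"az":0,"fingers":0}
    - {"dx":0,"dy":0,"dz":-0.027,"ax":0,"ay":0,"az":0,"fingers":0}
    - {"dx":0,"dy":0,"dz":-0.032,"ax":0,"ay":0,"az":0,"fingers":0}
    - {"dx":0,"dy":0,"dz":-0.045,"ax":0,"ay":0,"az":0,"fingers":0}
    - {"dx":0,"dy":0,"dz":-0.061,"ax":0,"ay":0,"az":0,"fingers":0}

```text
time: 13.22
position: [590.1, -181.6, 445.6]
orientation: [3.141, -0.001, -2.965]
ft_force: [-0.4, -0.2, 0.4]
width: 0.0
```

Request:
apply_moves:
  increments:
    - {"dx":0.03,"dy":0,"dz":0,"ax":0,"ay":0,"az":0,"fingers":0.74}
    - {"dx":0.06,"dy":0,"dz":0,"ax":0,"ay":0,"az":0,"fingers":0.74}
    - {"dx":0.085,"dy":0,"dz":0,"ax":0,"ay":0,"az":0,"fingers":0.74}
    - {"dx":0.096,"dy":0,"dz":0,"ax":0,"ay":0,"az":0,"fingers":0.74}
    - {"dx":0.096,"dy":0,"dz":0,"ax":0,"ay":0,"az":0,"fingers":0.74}
    - {"dx":0.096,"dy":0,"dz":0,"ax":0,"ay":0,"az":0,"fingers":0.74}
    - {"dx":0.096,"dy":0,"dz":0,"ax":0,"ay":0,"az":0,"fingers":0.74}
    - {"dx":0.096,"dy":0,"dz":0,"ax":0,"ay":0,"az":0,"fingers":0.74}

```text
time: 13.88
position: [497.0, -197.9, 445.5]
orientation: [3.141, 0.002, -2.964]
ft_force: [0.6, 1.0, 0.2]
width: 50.4
```

```bash
python3 - <<'E'
from h import *
s=status.sense();print(s['position'].round(1),s['orientation'].round(3),s['ft_force'],s['width'],s['time'])
p,d,i=grab('wrist');W=world(i,d);a=p[100:360,180:400]
f=W.reshape(-1,3)
q=f[(f[:,2]>45)&(f[:,2]<60)&(abs(f[:,0]-490)<50)&(abs(f[:,1]+198)<50)];print('jar rim',len(q),cv2.minEnclosingCircle(q[:,:2].astype(np.float32)),np.median(q[:,2]))
q=f[(f[:,2]>170)&(f[:,2]<216)&(abs(f[:,0]-590)<30)&(abs(f[:,1]+181)<30)];print('head',len(q),np.percentile(q[:,2],[5,50,95]))
a=cv2.resize(a,None,fx=2.2,fy=2.2,interpolation=cv2.INTER_CUBIC)
t,_,_=grab('scene'); b=cv2.resize(t[110:230,270:390],None,fx=2.6,fy=4.77*0+2.6,interpolation=cv2.INTER_CUBIC)
c=np.zeros((572,800,3),np.uint8);c[:a.shape[0],:a.shape[1]]=a;c[:b.shape[0],484:484+b.shape[1]]=b
cv2.imwrite('pics/c4.png',c[:,:,::-1]); shift([495,-198.3,219.5],np.radians(190))
E
```

```text
[ 497.  -197.9  445.5] [ 3.141e+00  2.000e-03 -2.964e+00] [0.5741329  1.03327847 0.21657984] 50.44489284244419 13.8833
jar rim 307 ((493.56005859375, -198.3686981201172), 25.35954475402832) 53.9827701876265
head 621 [209.40728979 210.70494026 211.79727499]
shift [ 0.0019 -0.0003  0.2257] turn [0.04 0.05 0.19]
```

View pics/c4.png

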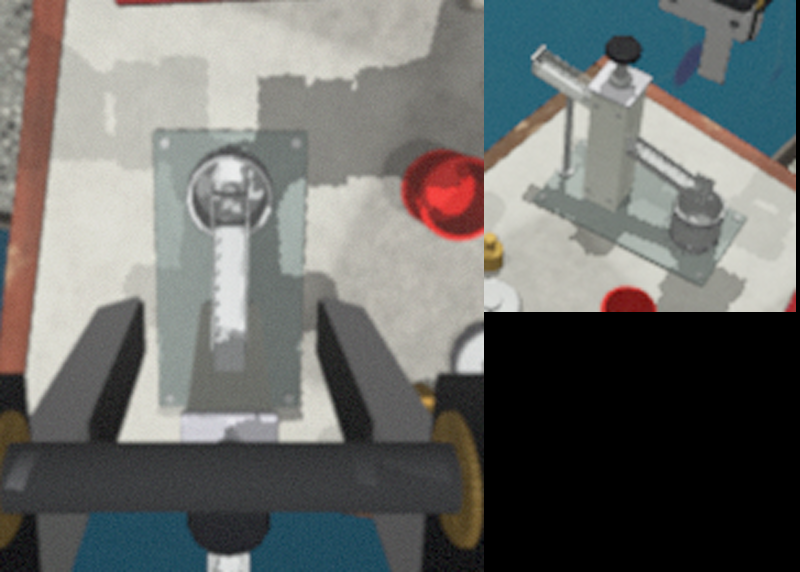

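The head is back up at 210.7 mm and the jar is unmoved. The ball is hidden under the hood at (228,190), so I'll check it once the jar is out. Next is to re-grasp the jar.

Request:
apply_moves:
  increments:
    - {"dx":0.001,"dy":0,"dz":0.01,"ax":0,"ay":0,"az":0,"fingers":0.74}
    - {"dx":0.001,"dy":0,"dz":0.03,"ax":0,"ay":0,"az":0,"fingers":0.74}
    - {"dx":0.001,"dy":0,"dz":0.06,"ax":0,"ay":0,"az":0,"fingers":0.74}
    - {"dx":0.001,"dy":0,"dz":0.095,"ax":0,"ay":0,"az":0,"fingers":0.74}
    - {"dx":0.001,"dy":0,"dz":0.125,"ax":0,"ay":0,"az":0,"fingers":0.74}
    - {"dx":0.001,"dy":0,"dz":0.15,"ax":0,"ay":0,"az":0,"fingers":0.74}
    - {"dx":0.001,"dy":0,"dz":0.17,"ax":0,"ay":0,"az":0,"fingers":0.74}
    - {"dx":0.001,"dy":0,"dz":0.19,"ax":0,"ay":0,"az":0,"fingers":0.74}
    - {"dx":0.001,"dy":0,"dz":0.205,"ax":0,"ay":0,"az":0,"fingers":0.74}
    - {"dx":0.001,"dy":0,"dz":0.217,"ax":0,"ay":0,"az":0,"fingers":0.74}
    - {"dx":0.001,"dy":0,"dz":0.225,"ax":0,"ay":0,"az":0,"fingers":0.74}
    - {"dx":0.001,"dy":0,"dz":0.225,"ax":0,"ay":0,"az":0,"fingers":0.74}

```text
time: 14.98
position: [494.3, -198.2, 218.7]
orientation: [3.14, -0.002, -2.964]
ft_force: [0.4, -0.0, 0.8]
width: 69.6
```

Request:
apply_moves:
  increments:
    - {"dx":0,"dy":0,"dz":0,"ax":0,"ay":0,"az":0,"fingers":0.62}
    - {"dx":0,"dy":0,"dz":0,"ax":0,"ay":0,"az":0,"fingers":0.56}
    - {"dx":0,"dy":0,"dz":0,"ax":0,"ay":0,"az":0,"fingers":0.4}
    - {"dx":0,"dy":0,"dz":0,"ax":0,"ay":0,"az":0,"fingers":0.4}
    - {"dx":0,"dy":0,"dz":0,"ax":0,"ay":0,"az":0,"fingers":0.4}
    - {"dx":0,"dy":0,"dz":0,"ax":0,"ay":0,"az":0,"fingers":0.4}
    - {"dx":0,"dy":0,"dz":0,"ax":0,"ay":0,"az":0,"fingers":0.4}

```text
time: 15.57
position: [495.1, -198.7, 221.1]
orientation: [-3.141, 0.001, -2.965]
ft_force: [-0.6, 0.3, 5.6]
width: 50.2
```

Request:
apply_moves:
  increments:
    - {"dx":0,"dy":0,"dz":-0.003,"ax":0,"ay":0,"az":0,"fingers":0.4}
    - {"dx":0,"dy":0,"dz":-0.005,"ax":0,"ay":0,"az":0,"fingers":0.4}
    - {"dx":0.008,"dy":0,"dz":-0.005,"ax":0,"ay":0,"az":0,"fingers":0.4}
    - {"dx":0.02,"dy":0,"dz":-0.005,"ax":0,"ay":0,"az":0,"fingers":0.4}
    - {"dx":0.034,"dy":0,"dz":-0.005,"ax":0,"ay":0,"az":0,"fingers":0.4}
    - {"dx":0.048,"dy":0,"dz":-0.005,"ax":0,"ay":0,"az":0,"fingers":0.4}
    - {"dx":0.06,"dy":0,"dz":-0.005,"ax":0,"ay":0,"az":0,"fingers":0.4}
    - {"dx":0.066,"dy":0,"dz":-0.005,"ax":0,"ay":0,"az":0,"fingers":0.4}
    - {"dx":0.066,"dy":0,"dz":-0.02,"ax":0,"ay":0,"az":0,"fingers":0.4}
    - {"dx":0.066,"dy":0,"dz":-0.045,"ax":0,"ay":0,"az":0,"fingers":0.4}
    - {"dx":0.066,"dy":0,"dz":-0.07,"ax":0,"ay":0,"az":0,"fingers":0.4}
    - {"dx":0.066,"dy":0,"dz":-0.09,"ax":0,"ay":0,"az":0,"fingers":0.4}

```text
time: 16.57
position: [429.6, -210.0, 311.6]
orientation: [3.141, 0.0, -2.964]
ft_force: [0.8, -0.0, -2.9]
width: 49.6
```

```bash
python3 - <<'E'
from h import *
s=status.sense();print(s['position'].round(1),s['orientation'].round(3),s['ft_force'],s['width'],s['time'])
p,d,i=grab('wrist');W=world(i,d)
cv2.imwrite('pics/c5.png',cv2.resize(p[190:370,190:400],None,fx=2.5,fy=2.5,interpolation=cv2.INTER_CUBIC)[:,:,::-1])
t=np.load('top.npz');W=t['W'];p=t['p'].astype(int)
# pan: brightest plateau z~56
sub=W[165:262,178:262];
for v in (175,190,205,220,226,230,240): print(v,W[v,185:255:6,2].round(0),W[v,217].round(0))
f=W[100:260,60:270].reshape(-1,3)
for lo in (75,110,150):
  q=f[(f[:,2]>lo)&(f[:,0]>450)&(f[:,0]<760)&(f[:,1]>60)];print(lo,'min y',np.percentile(q[:,1],[0,1,5]).round(0))
E
```

```text
[ 429.6 -210.   311.6] [ 3.141  0.    -2.964] [ 0.77522527 -0.02092263 -2.86661847] 49.608531188784475 16.5667
175 [-4. 46. 55. 55. 55. 57. 56. 56. 53. 52. 47. -5.] [651. 196.  56.]
190 [ 1. 54. 56. 55. 54. 58. 55. 62. 57. 52. 59. 41.] [613. 195.  54.]
205 [41. 54. 56. 56. 57. 57. 55. 54. 55. 54. 46. -3.] [575. 193.  56.]
220 [46. 48. 43. 46. 45. 44. 55. 55. 53. 58. 48. -3.] [538. 192.  57.]
226 [45. 42. 49. 47. 49. 42. 45. 50. 47. 43. 42.  0.] [525. 194.  41.]
230 [47. 51. 48. 46. 49. 45. 44. 45. 42. 41. 42.  2.] [514. 192.  48.]
240 [44. 45. 45. 44. 46. 47. 46. 44. 47. 42. 42. -6.] [490. 192.  43.]
75 min y [148. 338. 344.]
110 min y [148. 340. 347.]
150 min y [148. 341. 350.]
```

View pics/c5.png

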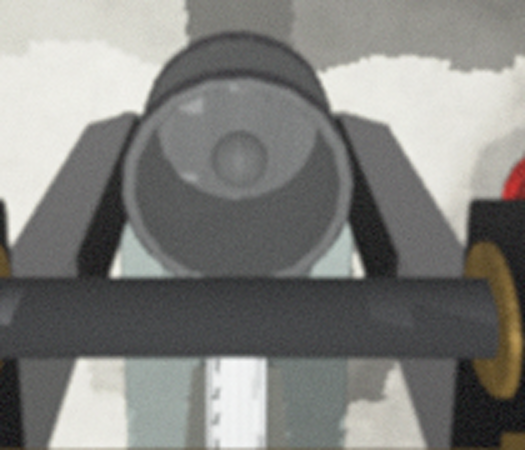

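The ball lies in the jar at (240,157). Next, carry it to the balance.

Request:
apply_moves:
  increments:
    - {"dx":-0.005,"dy":0.008,"dz":-0.005,"ax":0,"ay":0,"az":0,"fingers":0.4}
    - {"dx":-0.014,"dy":0.022,"dz":-0.01,"ax":0,"ay":0,"az":0,"fingers":0.4}
    - {"dx":-0.026,"dy":0.041,"dz":-0.015,"ax":0,"ay":0,"az":0,"fingers":0.4}
    - {"dx":-0.04,"dy":0.063,"dz":-0.015,"ax":0,"ay":0,"az":0,"fingers":0.4}
    - {"dx":-0.054,"dy":0.085,"dz":-0.015,"ax":0,"ay":0,"az":0,"fingers":0.4}
    - {"dx":-0.068,"dy":0.107,"dz":-0.015,"ax":0,"ay":0,"az":0,"fingers":0.4}
    - {"dx":-0.082,"dy":0.129,"dz":-0.015,"ax":0,"ay":0,"az":0,"fingers":0.4}
    - {"dx":-0.096,"dy":0.151,"dz":-0.015,"ax":0,"ay":0,"az":0,"fingers":0.4}
    - {"dx":-0.11,"dy":0.173,"dz":-0.015,"ax":0,"ay":0,"az":0,"fingers":0.4}
    - {"dx":-0.124,"dy":0.195,"dz":-0.015,"ax":0,"ay":0,"az":0,"fingers":0.4}
    - {"dx":-0.138,"dy":0.217,"dz":-0.015,"ax":0,"ay":0,"az":0,"fingers":0.4}
    - {"dx":-0.152,"dy":0.239,"dz":-0.015,"ax":0,"ay":0,"az":0,"fingers":0.4}

```text
time: 17.62
position: [537.1, 53.7, 324.0]
orientation: [3.141, -0.002, -2.964]
ft_force: [0.6, -0.7, -2.0]
width: 50.0
```

Request:
apply_moves:
  increments:
    - {"dx":-0.014,"dy":0.022,"dz":0,"ax":0,"ay":0,"az":0,"fingers":0.4}
    - {"dx":-0.028,"dy":0.044,"dz":0,"ax":0,"ay":0,"az":0,"fingers":0.4}
    - {"dx":-0.042,"dy":0.066,"dz":0,"ax":0,"ay":0,"az":0,"fingers":0.4}
    - {"dx":-0.055,"dy":0.087,"dz":0,"ax":0,"ay":0,"az":0,"fingers":0.4}
    - {"dx":-0.066,"dy":0.105,"dz":0,"ax":0,"ay":0,"az":0,"fingers":0.4}
    - {"dx":-0.074,"dy":0.118,"dz":0,"ax":0,"ay":0,"az":0,"fingers":0.4}
    - {"dx":-0.079,"dy":0.126,"dz":0,"ax":0,"ay":0,"az":0,"fingers":0.4}
    - {"dx":-0.081,"dy":0.129,"dz":0,"ax":0,"ay":0,"az":0,"fingers":0.4}
    - {"dx":-0.081,"dy":0.129,"dz":0,"ax":0,"ay":0,"az":0,"fingers":0.4}

```text
time: 18.37
position: [594.0, 193.8, 324.4]
orientation: [-3.141, -0.001, -2.964]
ft_force: [-0.6, -0.7, -2.2]
width: 50.0
```

```bash
python3 - <<'E'
from h import *
s=status.sense();print(s['position'].round(1),s['orientation'].round(3),s['ft_force'],s['width'],s['time'],s['joints'].round(2))
p,d,i=grab('wrist');cv2.imwrite('pics/c6.png',p[:,:,::-1])
shift([595,195,275],np.radians(190))
E
```

```text
[594.  193.8 324.4] [-3.141e+00 -1.000e-03 -2.964e+00] [-0.55795259 -0.74192664 -2.17222504] 49.97558966876265 18.3667 [ 0.06  0.79 -0.73  1.65  0.62  0.95  0.85]
shift [-0.0014  0.0021  0.0495] turn [-0.06 -0.09  0.14]
```

View pics/c6.png

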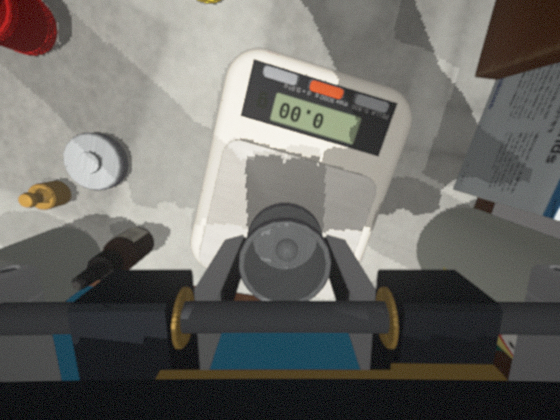

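The jar with its ball is held over the pan at (285,255) in this view. Lower it gently.

Request:
apply_moves:
  increments:
    - {"dx":0,"dy":0,"dz":0.01,"ax":0,"ay":0,"az":0,"fingers":0.4}
    - {"dx":0,"dy":0,"dz":0.022,"ax":0,"ay":0,"az":0,"fingers":0.4}
    - {"dx":0,"dy":0,"dz":0.034,"ax":0,"ay":0,"az":0,"fingers":0.4}
    - {"dx":0,"dy":0,"dz":0.042,"ax":0,"ay":0,"az":0,"fingers":0.4}
    - {"dx":0,"dy":0,"dz":0.047,"ax":0,"ay":0,"az":0,"fingers":0.4}
    - {"dx":0,"dy":0,"dz":0.05,"ax":0,"ay":0,"az":0,"fingers":0.4}
    - {"dx":0,"dy":0,"dz":0.052,"ax":0,"ay":0,"az":0,"fingers":0.4}
    - {"dx":0,"dy":0,"dz":0.0535,"ax":0,"ay":0,"az":0,"fingers":0.4}
    - {"dx":0,"dy":0,"dz":0.0535,"ax":0,"ay":0,"az":0,"fingers":0.4}

```text
time: 19.17
position: [594.5, 193.2, 271.8]
orientation: [3.141, 0.0, -2.965]
ft_force: [0.1, -0.2, -2.2]
width: 50.0
```

Not in contact yet.

Request:
apply_moves:
  increments:
    - {"dx":0,"dy":0,"dz":0.001,"ax":0,"ay":0,"az":0,"fingers":0.4}
    - {"dx":0,"dy":0,"dz":0.0015,"ax":0,"ay":0,"az":0,"fingers":0.4}
    - {"dx":0,"dy":0,"dz":0.002,"ax":0,"ay":0,"az":0,"fingers":0.4}
    - {"dx":0,"dy":0,"dz":0.002,"ax":0,"ay":0,"az":0,"fingers":0.4}

```text
time: 19.5
position: [594.5, 193.3, 271.4]
orientation: [-3.141, 0.001, -2.965]
ft_force: [-2.3, 0.3, 6.6]
width: 50.0
```

Contact: the force went from -2.2 to +6.6 N. Release and rise.

Request:
apply_moves:
  increments:
    - {"dx":0,"dy":0,"dz":0,"ax":0,"ay":0,"az":0,"fingers":0.6}
    - {"dx":0,"dy":0,"dz":0,"ax":0,"ay":0,"az":0,"fingers":0.7}
    - {"dx":0,"dy":0,"dz":0,"ax":0,"ay":0,"az":0,"fingers":0.74}
    - {"dx":0,"dy":0,"dz":0,"ax":0,"ay":0,"az":0,"fingers":0.74}
    - {"dx":0,"dy":0,"dz":0,"ax":0,"ay":0,"az":0,"fingers":0.74}
    - {"dx":0,"dy":0,"dz":-0.015,"ax":0,"ay":0,"az":0,"fingers":0.74}
    - {"dx":0,"dy":0,"dz":-0.04,"ax":0,"ay":0,"az":0,"fingers":0.74}
    - {"dx":0,"dy":0,"dz":-0.07,"ax":0,"ay":0,"az":0,"fingers":0.74}
    - {"dx":0,"dy":0,"dz":-0.1,"ax":0,"ay":0,"az":0,"fingers":0.74}
    - {"dx":0,"dy":0,"dz":-0.12,"ax":0,"ay":0,"az":0,"fingers":0.74}
    - {"dx":0,"dy":0,"dz":-0.13,"ax":0,"ay":0,"az":0,"fingers":0.74}
    - {"dx":0,"dy":0,"dz":-0.13,"ax":0,"ay":0,"az":0,"fingers":0.74}

```text
time: 20.5
position: [594.8, 193.5, 402.0]
orientation: [3.141, 0.004, -2.965]
ft_force: [-0.0, -0.1, 0.1]
width: 69.5
```

```bash
python3 - <<'E'
from h import *
s=status.sense();print(s['position'].round(1),s['ft_force'].round(1),s['width'],s['time'])
p,d,i=grab('wrist');W=world(i,d);cv2.imwrite('pics/c7.png',p[:,:,::-1])
f=W[120:320,180:400].reshape(-1,3);q=f[(f[:,2]>94)&(f[:,2]<112)];print('rim',len(q),cv2.minEnclosingCircle(q[:,:2].astype(np.float32)),np.percentile(q[:,2],[5,50,95]))
p,d,i=grab('top');W=world(i,d);o=np.load('top.npz')['W']
for n,(u0,u1,v0,v1,a,b) in dict(lid=(280,310,192,222,8,30),weight=(304,320,182,198,20,60),dropper=(270,288,164,184,60,120),head=(365,395,170,200,200,220),balls_rail=(360,385,150,180,140,175)).items():
  g=lambda X:(lambda s:s[(s[:,2]>a)&(s[:,2]<b)].mean(0).round(1))(X[v0:v1,u0:u1].reshape(-1,3))
  print(n,g(o),g(W))
E
```

```text
[594.8 193.5 402. ] [-0.  -0.1  0.1] 69.46073553105926 20.5
rim 697 ((592.9505004882812, 193.5031280517578), 25.456806182861328) [ 95.89345772 104.12978766 105.66456529]
lid [580.9   1.   15.7] [nan nan nan]
weight [619.9 -39.3  29.2] [nan nan nan]
dropper [655.6  46.3  79.5] [nan nan nan]
head [ 589.7 -181.2  209.1] [ 589.7 -181.2  209.1]
balls_rail [ 652.4 -171.2  145.9] [ 657.1 -170.2  147. ]<stdin>:7: RuntimeWarning: Mean of empty slice.
  ret = um.true_divide(
```

View pics/c7.png

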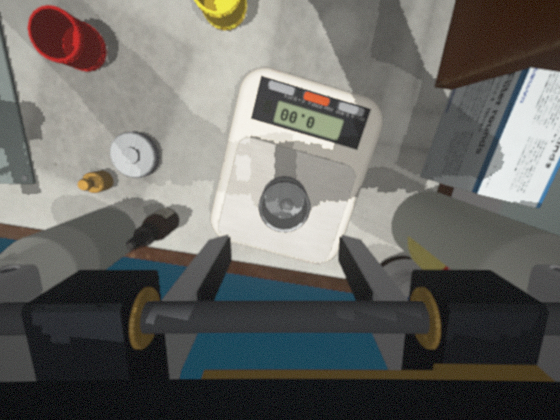

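The jar stands at (285,203) near the middle of the pan with the ball visible in it. The lid (134,155), weight (94,181) and dropper (152,230) are still standing, and the gripper is clear. The arm hides those three from the top camera. Handing in.

```bash
python3 -c "
from plant import ticket
print(ticket.finish_job())"
```

```text
the job is handed in; nothing more can be done
None
```

The steel jar is on the balance pan with one ball in it, and I handed the job in at about 20.5 s of the 72 s allowed. The hand-in gave no verdict.

**What I did:**
- I put the jar on the ring under the spout. Measured positions put it about 2–3 mm from the ring's centre, with its rim at 54 mm, so it was seated on the plate.
- I pressed the plunger at about 12 mm/s, slower near the end. At the stop the force rose to about 10 N with no further movement. I held it there for about 0.8 s, then let it come back up.
- I pulled the jar out, saw the ball inside, carried it upright and set it on the pan.

**Last checks:**
- **Jar:** the rim is centred at (593, 193.5) mm at a height of 104 mm, which matches standing on the 56 mm pan. It is within a few mm of the pan's centre, and the ball is visible inside.
- **Plunger:** the head position is unchanged from the start, so it is fully up.
- **Gripper:** it is open and clear, with wrist force near zero.

**What I could not confirm:**
- **Lid, weight and dropper:** the arm hid them from the top camera, so that numeric comparison gave no reading. In the last wrist picture all three are still standing, and the arm never came near them.
- **Remaining three balls:** I did not see them one by one. The depth reading over the rail is nearly unchanged, and I saw only one ball in the jar.

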